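# Let the next label roll out of the dispenser

### The arm

A 6-joint arm with a two-finger parallel gripper is mounted at the origin on the work surface; the furniture and walls round the work are solid. World frame = base frame: x ahead of the robot, y to its left, z up, the work surface at z = 0. Lengths are in m, angles in rad, forces in N, time in s.
With the tool pointing down it reaches from about 0.3 to 0.875 m from the base axis. Payload 6.4 kg.
Tool frame: the origin (TCP) lies at the very end of the fingers, on their centre line; the grasp point (between the pads) lies 19 mm behind it; z points along the fingers, y is the direction in which the jaws open and shut (so a half turn about z gives the same grasp; the last joint's range is limited). The gripper opens to 85 mm and grips with 20 to 120 N. Pads are 22 mm wide; open, the fingers measure 114 mm over their backs; the gripper's body (76 mm by 85 mm) begins 54 mm behind the grasp point. The pads swing forward as they close: fully open they stand 13 mm farther back than shut.
Start: joints at [-1.328, 0.181, 1.607, -0, 1.354, -0.206], TCP at [0.25, -0.518, 0.231] pointing down, gripper open.
Joint ranges: [-2.99, 2.99], [-0.89, 2.07], [0.3, 2.58], [-1.14, 4.28], [0, 2.63], [-3.12, 3.12]. Speed limits (rad/s): [2.57, 2.57, 3.01, 3.14, 3.14, 3.14].

### API

Orientations are given as a unit quaternion [w, x, y, z].
In Python, from bench import ctrl gives the robot as it stands.
- The arm moves only by the shell command python3 -m jog 'ROWS' [OPENING]. ROWS is JSON, a list of rows, each an object with "delta_pos": the shift along the tool's x, y, z in mm, a list of three; "spin": the turn about the tool's z in degrees. A call has 1 to 20 rows; each row is the pose to reach, as a shift and turn from the pose commanded when the call began, along the tool's axes at that moment; what a row does not reach only later rows make up. A row lasts 1/8 s, in which the tool goes at most 62.5 mm and 10.7 degrees, less where a joint would pass 70% of its speed; a pose out of reach is approached as far as the arm can. A call with a gripper value outside its range is refused whole. OPENING is the closure, from 0 (fully open) to 1 (shut), set as the call begins (- or left out, the last holds). The fingers move at their own pace and stop on an object; the grip force is fixed at half the most. Time passes only in rows, so rows that repeat a pose let the fingers close. It gives the time, the measured TCP pose, the force and the opening at its end, in the units of the state.
- ctrl.get_obs(): the state, without advancing time (a new reading comes with each control period).
- ctrl.camera(name): name is "scene" or "top"; returns (picture, depth): 384x512x3 uint8, blue, green, red; 384x512 float32, m along the optical axis (not along the pixel's ray), 0 where there is no reading.
- ctrl.get_calibration(name): a dict with "vfov" (degrees; the focal length in pixels is half the picture's height over the tangent of half this angle, whatever the lens; pixels are square), "cx", "cy" (the principal point, pixels), "extrinsics" (4x4, takes a point from world to camera coordinates). Camera axes: x right, y down, z forward; pixel columns grow to the right and rows downward; lengths in m; the calibration is good to about 2 mm. A picture is of the moment at which its call begins. get_calibration takes no time and is no camera call.
- ctrl.hand_in(): hands the job in, once; it reports no verdict.
The state is a dict: "time_s": time; "q": joint angles; "dq": joint speeds; "joint_efforts": joint torques, N m; "eef_pos": TCP position; "eef_rot": TCP orientation; "wrist_force": force on the tool from outside, world axes, zero at the start; "torque": the same for the moment, N m; "opening": opening from 0.0 (shut) to 1.0 (fully open).
Only numpy, scipy, OpenCV 4.12 (cv2) and the standard library are available. Lean on these libraries where they do the work, as an engineer would, in place of code of your own. Each camera call takes 0.05 s, during which the arm holds its last target. There are 200 camera calls.

### The job

Let the waiting label roll out of the lever dispenser: press the lever's pad all the way down with the fingertips so that the lid lifts fully, and keep it down until the roll has rolled out and lies still in the front tray. Then ease the lever slowly back up so that the lid comes down gently without slamming, and move clear with the lid shut. Do not touch or lift the roll, and leave the cartons and connectors standing round the dispenser where they are.

Things in the scene. Friction and masses are not known exactly. Their poses are not given: they have to be found in the camera images.
- dispenser: Fixed grey label roll dispenser, base 275 x 82 mm (x x y). Origin on the bench, 30 mm to the rear of the base's middle. Own -x: front (catch tray; stop wall's inner face at x = -145 mm, 102 mm high); +x: rear (magazine, x = -21 to 91 mm, 166 mm high); z up. Ramp falls 18 degrees to -x, lane 54 mm wide. On its -y side a grey link case (y = -32 to -50 mm, 178 mm high) and the lever.
- lever: Steel lever on the dispenser's -y side. Origin: its pivot, at (30, -54, 142) mm in the dispenser's frame, axis along y. The arm runs to the rear (+x), 0.25 rad above level at rest; pressed fully (0.5 rad, fixed stop) it is 0.25 rad below level. No catch: the lid's weight brings it back. About 3 to 6 N down on the pad moves it.
- lever_pad (a point): Centre of the top face of the lever's black finger pad, 30 mm long (along the lever), 40 mm wide (along the dispenser's y), 6 mm thick, 90 mm from the pivot; about 173 mm above the bench at rest, 129 mm fully pressed (44 mm of travel, nearly straight down). It tilts with the lever.
- lid (a joint): Angle of the white lid about its hinge at the rear top of the magazine, rad: 0 shut, 0.95 fully open (lever on its stop). A link makes it 1.9 times the lever's swing. Let go, it falls and slams at about 4 rad/s or more.
- lid_edge (a point): Middle of the lower edge of the lid's front apron, which holds the roll back while shut (about 98 mm above the bench). The lid is a white hood 66 mm wide, centred on the dispenser's y = 0, 182 mm high shut; fully open its front stands about 270 mm above the bench.
- roll_centre (a point): Centre of the white label roll, 96 mm in diameter, 50 mm wide, hollow core, on edge, axis along the dispenser's y. It waits behind the lid's apron at about x = 23, z = 116 mm in the dispenser's frame, rolls out by itself once the lid is up, and rests against the front stop at about x = -97, z = 78 mm.
- connector_a: Bystander: black round connector, 27 x 28 x 53 mm, upright beside the dispenser's -y side. Origin under its centre.
- connector_b: Bystander: light grey round connector, 27 x 28 x 53 mm, upright beside the tray. Origin under its centre.
- white_box: Bystander: white carton, 62 x 62 x 58 mm, in front of the tray. Origin under its centre.
- carton: Bystander: plain brown carton, 65 x 110 x 40 mm, behind the dispenser. Origin under its centre.
- label_roll: The same white label roll, 96 mm in diameter, 50 mm wide; origin in the middle of one flat face (25 mm from the roll's centre), own z along its axis.

How it is judged:
On the way, in this order (a step that is already met when the one before it is completed fails the run):
1. the lever is held down with the lid fully open (over 0.85 rad) and the roll has come to rest in the front tray (value of joint lid above 0.85 rad and contact force between any of the fingers, the arm and lever above 0.5 N and x of roll_centre in the frame of dispenser below -0.085 m and linear speed of label_roll below 0.03 m/s), for 0.2 s.
2. the lid is shut again (value of joint lid below 0.04 rad), for 0.2 s.
At the end, for the whole second after the job is handed in: The lid is shut (under 0.04 rad) and the roll stands at rest in the tray against the front stop (centre within about 12 mm of it along the lane, below 95 mm) (value of joint lid below 0.04 rad and x of roll_centre in the frame of dispenser between -0.11 and -0.085 m and y of roll_centre in the frame of dispenser between -0.015 and 0.015 m and height (world z) of roll_centre below 0.095 m and linear speed of label_roll below 0.03 m/s); the robot touches nothing.
It fails at once if the lid slammed: it closed faster than 2.5 rad/s (velocity of joint lid below -2.5 rad/s).
It fails at once if the robot touched the roll (contact force between any of the fingers, the arm and label_roll above 0.5 N).
It fails at once if the roll was lifted (height (world z) of roll_centre above 0.16 m).
It fails at once if a bystander was moved more than 25 mm (distance of any of connector_a, connector_b, white_box, carton from where it was at the start of the episode above 0.025 m).
It also fails if it takes over 35 s, if anything falls off the work surface, if the arm or the gripper's body presses on something with over 40 N, if the wrist force passes 120 N, or if a joint passes its speed limit or range.

## Working session

There is one attempt and no reset: what is moved stays moved. The work goes in short steps, Python scripts to look and compute and a shell command to move; the robot and the scene stay as the last step left them, time stands still between calls to the robot, and variables do not carry over. Pictures are saved under pics/ and viewed, about 8 in all and at most 12, crops included, and the job is handed in when it is done.

```bash
mkdir -p pics
cat > h.py <<'E'
import numpy as np, cv2
from bench import ctrl
def cloud(name):
    im,d=ctrl.camera(name); c=ctrl.get_calibration(name)
    f=im.shape[0]/2/np.tan(np.radians(c["vfov"])/2)
    v,u=np.mgrid[:im.shape[0],:im.shape[1]]
    P=np.stack([(u-c["cx"])/f*d,(v-c["cy"])/f*d,d],-1)
    E=np.array(c["extrinsics"]); W=(P-E[:3,3])@E[:3,:3]
    W[d<=0]=np.nan
    return im,W
E
python3 - <<'E'
from h import *
for n in("scene","top"):
    im,W=cloud(n); cv2.imwrite(f"pics/{n}0.png",im); np.save(f"{n}0.npy",W)
o=ctrl.get_obs(); print(o)
E
```

```text
{'time_s': 0.1, 'q': array([-1.32829251e+00,  1.81454719e-01,  1.60790937e+00, -3.20096431e-05,
        1.35380546e+00, -2.06292317e-01]), 'dq': array([ 0.00096178, -0.00048566, -0.00184317, -0.00046712, -0.00083777,
        0.00068024]), 'joint_efforts': array([ 9.32071234e-04, -4.45876658e+01, -3.52237737e+01, -2.30598926e-04,
        4.13883230e-03,  3.71470321e-06]), 'eef_pos': array([ 0.24936967, -0.51755711,  0.23048035]), 'eef_rot': array([-7.88031974e-04,  9.74927153e-01,  2.22522863e-01, -2.98988132e-05]), 'wrist_force': array([-0.05397395, -0.71048348,  0.19462633]), 'torque': array([-0.03145751,  0.02511555,  0.00153735]), 'opening': 1.0030501689748716}
```

View pics/scene0.png

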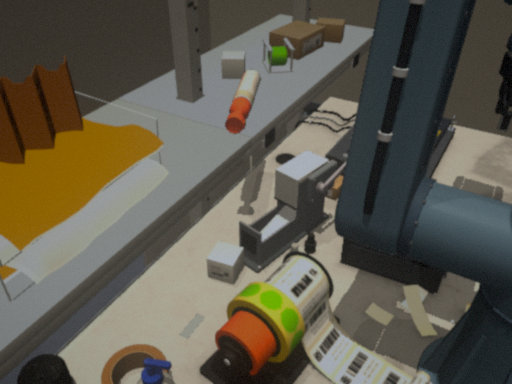

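View pics/top0.png

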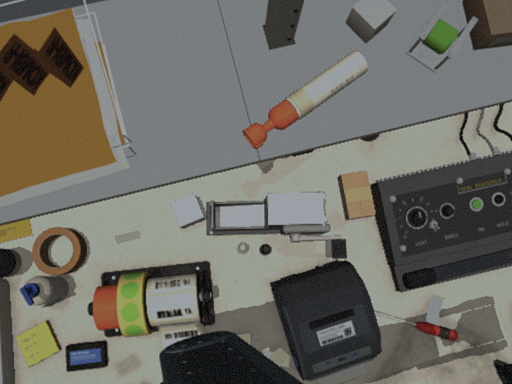

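The scene view shows the dispenser at about (285,210). In the top view the dispenser is at (265,213), with its tray to the left and the black lever pad at (338,247). There is a black machine below the pad at (325,320) and the carton at (356,195).

Run:
```python
from h import *
W=np.load("top0.npy"); im=cv2.imread("pics/top0.png")
np.set_printoptions(precision=3,suppress=True)
for u,v in [(338,247),(338,241),(338,253),(330,247),(345,247),(298,208),(325,300),(356,195),(400,240),(420,200),(265,249),(243,247),(187,210),(230,360),(315,236),(352,262),(370,265)]:
    print((u,v),W[v,u],im[v,u])
# pad
s=np.zeros(W.shape[:2],bool); s[230:270,320:360]=1
m=s&(W[...,2]>.15)&(W[...,2]<.2)&(im.max(2)<80)
p=W[m]; print("pad",m.sum(),p.mean(0)); 
c=np.argwhere(m)[:,::-1]; print(c.min(0),c.max(0)); r=cv2.minAreaRect((p[:,:2]*1000).astype(np.float32)); print(r)
# lid
m=(W[...,2]>.174)&(W[...,2]<.19)&(im.min(2)>100); m[:180]=0;m[235:]=0;m[:,:255]=0;m[:,335:]=0
r=cv2.minAreaRect((W[m][:,:2]*1000).astype(np.float32)); print("lid",m.sum(),r,W[m].mean(0))
# tall obstacles
for n,(a,b,c,d) in dict(printer=(255,384,270,390),panel=(150,290,375,512)).items():
    q=W[a:b,c:d].reshape(-1,3); q=q[q[:,2]>.03]; print(n,np.nanmin(q,0),np.nanmax(q,0),np.nanpercentile(q[:,2],[50,95]))
big=cv2.resize(im[170:350,200:440],None,fx=3.3,fy=3.3,interpolation=cv2.INTER_CUBIC); cv2.imwrite("pics/c.png",big)
```

```text
(338, 247) [ 0.442 -0.205  0.172] [44 46 44]
(338, 241) [ 0.455 -0.205  0.173] [42 41 40]
(338, 253) [ 0.43  -0.205  0.171] [33 29 31]
(330, 247) [ 0.448 -0.226 -0.   ] [ 92 103 106]
(345, 247) [ 0.443 -0.219  0.172] [45 46 47]
(298, 208) [ 0.521 -0.121  0.18 ] [167 161 156]
(325, 300) [ 0.335 -0.178  0.162] [46 44 42]
(356, 195) [nan nan nan] [101 140 152]
(400, 240) [ 0.464 -0.376  0.064] [34 39 37]
(420, 200) [ 0.556 -0.42   0.082] [79 78 77]
(265, 249) [ 0.44  -0.063  0.045] [49 56 59]
(243, 247) [ 0.443 -0.011  0.055] [141 154 156]
(187, 210) [0.527 0.12  0.061] [167 161 154]
(230, 360) [0.294 0.012 0.525] [33 32 28]
(315, 236) [ 0.474 -0.19  -0.003] [117 124 126]
(352, 262) [ 0.412 -0.279  0.003] [151 165 159]
(370, 265) [ 0.406 -0.324 -0.002] [150 163 157]
pad 287 [ 0.441 -0.204  0.173]
[320 231] [346 258]
((450.1950378417969, -200.47145080566406), (68.46611785888672, 38.79803466796875), 25.50007438659668)
lid 2031 ((512.1177368164062, -121.19216918945312), (86.18082427978516, 126.29570770263672), 3.5272226333618164) [ 0.516 -0.12   0.181]
printer [ 0.146 -0.359  0.03 ] [ 0.43  -0.025  0.673] [0.158 0.171]
panel [ 0.351 -0.657  0.03 ] [ 0.688 -0.318  0.122] [0.077 0.104]
```

View pics/c.png

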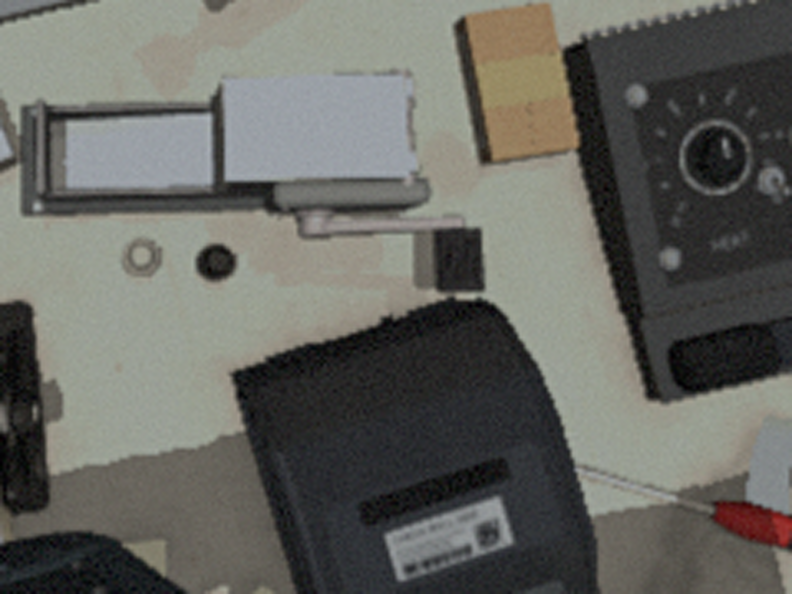

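Run:
```python
from h import *
W=np.load("top0.npy"); im=cv2.imread("pics/top0.png")
np.set_printoptions(precision=3,suppress=True)
def rect(m,t):
    n,l,s,c=cv2.connectedComponentsWithStats(m.astype(np.uint8)); k=1+s[1:,4].argmax(); p=W[l==k]
    print(t,s[k],cv2.minAreaRect((p[:,:2]*1000).astype(np.float32)),np.median(p,0)); return p
b=np.zeros(W.shape[:2],bool)
m=b.copy(); m[236:262,328:352]=1
p=rect(m&(W[...,2]>.16)&(W[...,2]<.185)&(W[...,0]>.41)&(im.max(2)<75),"pad"); print(np.percentile(p,[2,98],axis=0))
m=b.copy(); m[180:240,255:335]=1
rect(m&(W[...,2]>.176)&(W[...,2]<.188)&(im.min(2)>130),"lid")
Q=W[225:384].reshape(-1,3)
for y in np.arange(-.28,-.11,.01):
    q=Q[(abs(Q[:,1]-y)<.005)&(Q[:,0]<.47)&(Q[:,2]<.3)]
    print(round(y,2),[ (z,round(float(q[q[:,2]>z][:,0].max()),3)) for z in (.06,.1,.13,.15) if (q[:,2]>z).any()])
```

```text
pad [331 239  16  19 267] ((440.1922912597656, -205.80625915527344), (37.77985382080078, 28.70956039428711), 3.35050368309021) [ 0.44  -0.205  0.173]
[[ 0.422 -0.219  0.168]
 [ 0.458 -0.191  0.178]]
lid [ 267  191   60   35 1777] ((520.986083984375, -118.50010681152344), (71.01219177246094, 121.75682067871094), 1.3472291231155396) [ 0.52  -0.117  0.181]
-0.28 [(0.06, 0.318), (0.1, 0.318), (0.13, 0.318), (0.15, 0.318)]
-0.27 [(0.06, 0.344), (0.1, 0.344), (0.13, 0.344), (0.15, 0.344)]
-0.26 [(0.06, 0.376), (0.1, 0.376), (0.13, 0.376), (0.15, 0.376)]
-0.25 [(0.06, 0.406), (0.1, 0.406), (0.13, 0.402), (0.15, 0.388)]
-0.24 [(0.06, 0.416), (0.1, 0.412), (0.13, 0.404), (0.15, 0.379)]
-0.23 [(0.06, 0.414), (0.1, 0.41), (0.13, 0.395), (0.15, 0.377)]
-0.22 [(0.06, 0.459), (0.1, 0.459), (0.13, 0.459), (0.15, 0.459)]
-0.21 [(0.06, 0.465), (0.1, 0.465), (0.13, 0.465), (0.15, 0.465)]
-0.2 [(0.06, 0.465), (0.1, 0.465), (0.13, 0.465), (0.15, 0.465)]
-0.19 [(0.06, 0.465), (0.1, 0.465), (0.13, 0.465), (0.15, 0.465)]
-0.18 [(0.06, 0.465), (0.1, 0.465), (0.13, 0.465), (0.15, 0.465)]
-0.17 [(0.06, 0.465), (0.1, 0.465), (0.13, 0.465), (0.15, 0.465)]
-0.16 [(0.06, 0.465), (0.1, 0.465), (0.13, 0.465), (0.15, 0.465)]
-0.15 [(0.06, 0.463), (0.1, 0.463), (0.13, 0.463), (0.15, 0.463)]
-0.14 [(0.06, 0.463), (0.1, 0.463), (0.13, 0.463), (0.15, 0.463)]
-0.13 [(0.06, 0.469), (0.1, 0.469), (0.13, 0.469), (0.15, 0.469)]
-0.12 [(0.06, 0.469), (0.1, 0.469), (0.13, 0.469), (0.15, 0.469)]
-0.11 [(0.06, 0.469), (0.1, 0.469), (0.13, 0.469), (0.15, 0.469)]
```

```bash
python3 -m jog '[{"delta_pos":[15,-10,0],"spin":0},{"delta_pos":[50,-33,0],"spin":6},{"delta_pos":[95,-62,0],"spin":12},{"delta_pos":[145,-95,0],"spin":18},{"delta_pos":[195,-128,0],"spin":23},{"delta_pos":[240,-158,0],"spin":23},{"delta_pos":[275,-180,0],"spin":23},{"delta_pos":[295,-194,10],"spin":23},{"delta_pos":[301,-198,20],"spin":23},{"delta_pos":[301,-198,20],"spin":23},{"delta_pos":[301,-198,20],"spin":23},{"delta_pos":[301,-198,20],"spin":23}]' 1
python3 - <<'E'
from h import *
for n in("scene","top"):
    im,W=cloud(n); cv2.imwrite(f"pics/{n}1.png",im)
    if n=="scene": a=im
    else: b=im
cv2.imwrite("pics/m1.png",np.hstack([cv2.resize(a[130:290,200:400],None,fx=2,fy=2,interpolation=2),cv2.resize(b[160:320,200:400],None,fx=2,fy=2,interpolation=2)]))
o=ctrl.get_obs(); print(o["time_s"],o["eef_pos"],o["eef_rot"],o["wrist_force"],o["opening"])
E
```

```text
time_s: 1.6
eef_pos: [0.4346, -0.21, 0.2117]
eef_rot: [0.0, 1.0, 0.023, 0.0]
wrist_force: [1.0, -0.2, 0.5]
opening: 0.003
1.7 [ 0.43465585 -0.20981679  0.21159514] [1.82291608e-04 9.99734007e-01 2.30618384e-02 1.83745543e-04] [-0.35712877 -0.25169924 -0.37951357] -0.000800736370324535
```

View pics/m1.png

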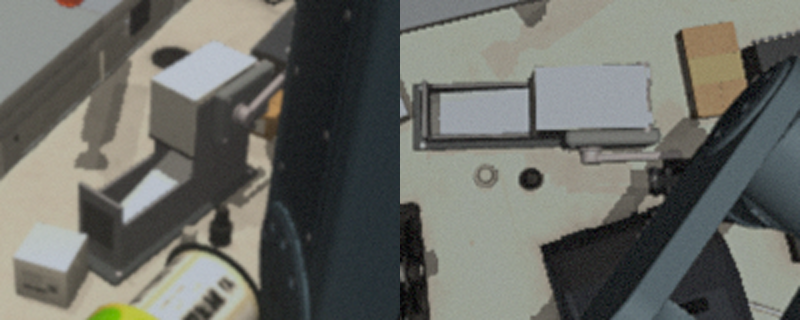

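The arm is over the pad with the fingers shut; in the right half the dispenser is at (540,105) and the pad is under the gripper at (660,180). I'll press down in stages.

```bash
python3 -m jog '[{"delta_pos":[0,0,10],"spin":0},{"delta_pos":[0,0,22],"spin":0},{"delta_pos":[0,0,32],"spin":0},{"delta_pos":[0,0,37],"spin":0},{"delta_pos":[0,0,42],"spin":0},{"delta_pos":[0,0,47],"spin":0},{"delta_pos":[0,0,47],"spin":0}]'
python3 -m jog '[{"delta_pos":[0,0,4],"spin":0},{"delta_pos":[0,0,8],"spin":0},{"delta_pos":[0,0,12],"spin":0},{"delta_pos":[0,0,16],"spin":0},{"delta_pos":[0,0,20],"spin":0},{"delta_pos":[0,0,24],"spin":0},{"delta_pos":[0,0,27],"spin":0},{"delta_pos":[0,0,29],"spin":0},{"delta_pos":[0,0,29],"spin":0}]'
```

```text
time_s: 2.58
eef_pos: [0.4349, -0.2089, 0.1641]
eef_rot: [-0.0, 1.0, 0.024, 0.0]
wrist_force: [0.0, 0.1, 0.6]
opening: 0.004
time_s: 3.7
eef_pos: [0.4346, -0.2086, 0.1349]
eef_rot: [-0.0, 1.0, 0.024, -0.0]
wrist_force: [2.0, -1.2, 3.0]
opening: -0.001
```

```bash
python3 -m jog '[{"delta_pos":[0,0,1],"spin":0},{"delta_pos":[0,0,2],"spin":0},{"delta_pos":[0,0,2],"spin":0}]'; python3 -m jog '[{"delta_pos":[0,0,1],"spin":0},{"delta_pos":[0,0,2],"spin":0},{"delta_pos":[0,0,2],"spin":0}]'
python3 - <<'E'
from h import *
im,W=cloud("scene"); im2,W2=cloud("top")
cv2.imwrite("pics/m2.png",np.hstack([cv2.resize(im[130:290,200:400],None,fx=2,fy=2,interpolation=2),cv2.resize(im2[160:320,200:400],None,fx=2,fy=2,interpolation=2)]))
o=ctrl.get_obs(); print(o["time_s"],o["eef_pos"],o["wrist_force"])
E
```

```text
time_s: 4.08
eef_pos: [0.4346, -0.2086, 0.1331]
eef_rot: [-0.0, 1.0, 0.024, -0.0]
wrist_force: [1.4, -0.1, 2.9]
opening: -0.001
time_s: 4.45
eef_pos: [0.4346, -0.2088, 0.131]
eef_rot: [-0.0, 1.0, 0.024, -0.0]
wrist_force: [0.8, 1.1, 2.8]
opening: 0.002
4.55 [ 0.43457288 -0.20890092  0.13113041] [-0.72208155  0.89193325  2.30796684]
```

View pics/m2.png

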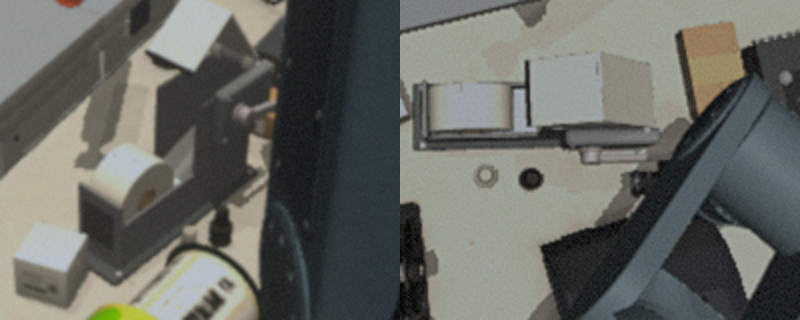

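The lid is up (left half, about (195,40)) and the roll is in the tray at (130,180). The force hasn't risen yet, so the lever may not be on its stop, and I'll press on in 1 mm steps.

```bash
for i in 1 2; do python3 -m jog '[{"delta_pos":[0,0,1],"spin":0},{"delta_pos":[0,0,1],"spin":0}]' | grep -E "pos|force"; done
```

```text
eef_pos: [0.4346, -0.209, 0.1302]
wrist_force: [-0.3, 0.5, 2.6]
eef_pos: [0.4348, -0.2091, 0.1299]
wrist_force: [-1.4, 4.0, 8.7]
```

```bash
python3 -m jog '[{"delta_pos":[0,0,0.5],"spin":0},{"delta_pos":[0,0,0.5],"spin":0},{"delta_pos":[0,0,0.5],"spin":0},{"delta_pos":[0,0,0.5],"spin":0},{"delta_pos":[0,0,0.5],"spin":0},{"delta_pos":[0,0,0.5],"spin":0}]'
python3 - <<'E'
from h import *
np.set_printoptions(precision=4,suppress=True)
for k in range(2):
    im,W=cloud("top"); s=W[195:232,205:275].reshape(-1,3); s=s[(s[:,2]>.11)&(s[:,2]<.14)]
    print(len(s),s.mean(0),s.min(0),s.max(0))
    t=W[180:235,260:335].reshape(-1,3); print("lid top",np.nanpercentile(t[:,2],99.5))
o=ctrl.get_obs(); print(o["time_s"],o["wrist_force"])
E
```

```text
time_s: 5.8
eef_pos: [0.4348, -0.2091, 0.1297]
eef_rot: [0.0, 1.0, 0.024, -0.0]
wrist_force: [-3.5, 3.6, 10.9]
opening: 0.001
688 [0.5148 0.0088 0.1195] [ 0.4866 -0.0764  0.11  ] [0.5409 0.0457 0.1332]
lid top 0.2708354104016707
696 [0.5151 0.0089 0.1194] [ 0.4867 -0.0763  0.11  ] [0.5411 0.0467 0.1323]
lid top 0.27068470224345226
5.9 [-3.6558  3.7631 11.4113]
```

The lid top is at 271 mm, so it's fully open. The roll gives the same position in both readings, and the lever is on its stop at about 11 N. I'll ease it up at 16 mm/s.

```bash
python3 -m jog '[{"delta_pos":[0,0,-2],"spin":0},{"delta_pos":[0,0,-4],"spin":0},{"delta_pos":[0,0,-6],"spin":0},{"delta_pos":[0,0,-8],"spin":0},{"delta_pos":[0,0,-10],"spin":0},{"delta_pos":[0,0,-12],"spin":0},{"delta_pos":[0,0,-14],"spin":0},{"delta_pos":[0,0,-16],"spin":0},{"delta_pos":[0,0,-18],"spin":0},{"delta_pos":[0,0,-20],"spin":0},{"delta_pos":[0,0,-22],"spin":0},{"delta_pos":[0,0,-24],"spin":0},{"delta_pos":[0,0,-26],"spin":0},{"delta_pos":[0,0,-28],"spin":0},{"delta_pos":[0,0,-30],"spin":0},{"delta_pos":[0,0,-32],"spin":0}]'
python3 -m jog '[{"delta_pos":[0,0,-2],"spin":0},{"delta_pos":[0,0,-4],"spin":0},{"delta_pos":[0,0,-6],"spin":0},{"delta_pos":[0,0,-8],"spin":0},{"delta_pos":[0,0,-10],"spin":0},{"delta_pos":[0,0,-12],"spin":0},{"delta_pos":[0,0,-14],"spin":0},{"delta_pos":[0,0,-16],"spin":0},{"delta_pos":[0,0,-18],"spin":0},{"delta_pos":[0,0,-20],"spin":0},{"delta_pos":[0,0,-30],"spin":0},{"delta_pos":[0,0,-50],"spin":0},{"delta_pos":[0,0,-80],"spin":0},{"delta_pos":[0,0,-100],"spin":0},{"delta_pos":[0,0,-105],"spin":0},{"delta_pos":[0,0,-105],"spin":0},{"delta_pos":[0,0,-105],"spin":0}]'
python3 - <<'E'
from h import *
np.set_printoptions(precision=4,suppress=True)
im,_=cloud("scene"); im2,W=cloud("top")
s=W[195:232,205:275].reshape(-1,3); s=s[(s[:,2]>.11)&(s[:,2]<.14)]
print(len(s),s.mean(0),s.min(0),s.max(0))
t=W[191:224,270:325].reshape(-1,3); print("lid z",np.nanpercentile(t[:,2],[10,50,99]))
print("pad/box/conn",W[210,187],W[249,265],W[247,243])
cv2.imwrite("pics/m3.png",np.hstack([cv2.resize(im[130:290,200:400],None,fx=2,fy=2,interpolation=2),cv2.resize(im2[160:320,200:400],None,fx=2,fy=2,interpolation=2)]))
o=ctrl.get_obs(); print(o["time_s"],o["eef_pos"],o["wrist_force"])
E
```

```text
time_s: 7.9
eef_pos: [0.4346, -0.2086, 0.1607]
eef_rot: [-0.0, 1.0, 0.024, -0.0]
wrist_force: [0.7, 0.9, 3.1]
opening: -0.003
time_s: 10.02
eef_pos: [0.4343, -0.2087, 0.2647]
eef_rot: [-0.001, 1.0, 0.024, -0.001]
wrist_force: [0.5, 0.4, -0.6]
opening: 0.003
726 [0.5148 0.0056 0.1198] [ 0.4856 -0.076   0.1102] [0.5478 0.0465 0.1399]
lid z [0.1786 0.1812 0.1849]
pad/box/conn [0.5273 0.1208 0.0547] [ 0.4394 -0.0626  0.0512] [ 0.4434 -0.0114  0.0503]
10.125 [ 0.4344 -0.2088  0.2648] [0.139  0.1415 0.354 ]
```

View pics/m3.png

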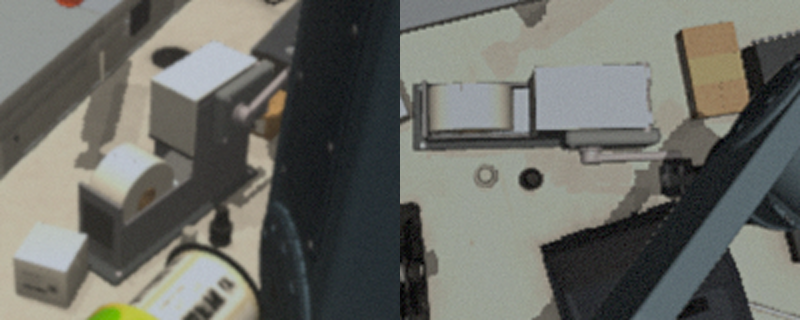

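The lid is shut at (205,95), the roll rests in the tray at (130,180), and the arm is clear, so I'm handing in.

```bash
python3 -c "
from bench import ctrl
ctrl.hand_in()"
```

```text
the job is handed in; nothing more can be done
```

The roll is out in the front tray, the lid is shut, and the job was handed in at about 10 s; the hand-in gives no verdict.

- **Pressing:** I pushed the pad down with closed fingertips until the lever met its stop at about 11 N. The lid top measured 271 mm, which matches fully open. I held it there until two readings showed the roll in the same place.
- **Easing up:** I raised the lever at about 16 mm/s, which works out to a lid speed of about 0.35 rad/s against the 2.5 rad/s limit. I did not measure the lid's speed directly.
- **Last checks:**
  - The lid top is back at 181 mm, the same as at the start.
  - The roll is against the front stop by eye. I did not compute its centre in the dispenser's frame.
  - The white box and both connectors read where they started. I checked the brown carton only by eye, because its depth reading was missing.
  - The fingertips are about 90 mm above the pad, with wrist force near zero.

No check failed or disagreed.

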